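# Pin the wheel on the saw's mobile base

## Robot

A 7-joint arm with a two-finger parallel gripper is mounted at the origin on the work surface. World frame = base frame: x ahead of the robot, y to its left, z up, the work surface at z = 0. Lengths are in mm, angles in rad, forces in N, time in s.
With the tool pointing down it reaches from about 425 to 950 mm from the base axis. Payload 16.7 kg.
Tool frame: the origin (TCP) lies between the finger pads; the fingertips stand env.finger_overhang ahead of it and the grasp point (between the pads) lies 11 mm behind it (env.finger_overhang is the distance from the TCP to the fingertips, in mm); z points along the fingers, y is the direction in which the jaws open and shut (so a half turn about z gives the same grasp; the last joint's range is limited). The gripper opens to 94 mm and grips with 3 to 60 N. Pads are 16 mm wide; open, the fingers measure 119 mm over their backs; the gripper's body (75 mm by 177 mm) begins 78 mm behind the grasp point.
Start: joints at [1.058, 0.426, 0.074, 1.606, -0.034, 1.111, -0.067], TCP at [239.52, -631.035, 213.467] pointing down, gripper open.
Joint ranges: [-2.85, 2.85], [-0.5, 2.14], [-1.23, 1.37], [0.21, 2.46], [-1.02, 4.16], [0.16, 2.05], [-2.73, 2.73]. Speed limits (rad/s): [1.89, 1.89, 2.39, 2.39, 3.01, 3.01, 3.01].

## Interface

Orientations are given as a 3x3 rotation matrix whose columns are the frame's x, y, z axes.
In Python, from rig import get_obs, eyes, env gives the robot as it stands.
- The arm moves only by the shell command python3 -m creep 'ROWS' [OPENING]. ROWS is JSON, a list of rows, each a list of 4 numbers: the shift along the tool's x, y, z in mm, then the turn about the tool's z in rad. A call has 1 to 10 rows; each row shifts and turns the commanded pose from where the row before left it, along the tool's axes as they then stand; what a row does not reach is not made up. A row lasts 1/10 s, in which the tool goes at most 50 mm and 8.59 degrees, less where a joint would pass 70% of its speed; a pose out of reach is approached as far as the arm can. A call with a gripper value outside its range is refused whole. OPENING is the opening, from 0 (shut) to 1 (fully open), set as the call begins (- or left out, the last holds). The fingers move at their own pace and stop on an object; the grip force is fixed at half the most. Time passes only in rows, so rows that do not move let the fingers close. It gives the time, the measured TCP pose, the force and the opening at its end, in the units of the state.
- get_obs(): the state, without advancing time (a new reading comes with each control period).
- eyes.camera(name): name is "scene" or "top" or "wrist"; returns the picture (420x560x3 uint8, blue, green, red); there is no depth.
- eyes.calibration(name): a dict with "K" (3x3 intrinsics, pixels), "camera_from_world" (4x4, takes a point from world to camera coordinates); the wrist camera has in their place "tool_from_camera" (4x4, takes a point from camera to tool coordinates, whose origin is the TCP and whose axes are the flange's). Camera axes: x right, y down, z forward; pixel columns grow to the right and rows downward; lengths in mm; the calibration is good to about 2 mm. A picture is of the moment at which its call begins: read the wrist's pose just before it. calibration takes no time and is no camera call.
- env.finish_job(): hands the job in, once; it reports no verdict.
The state is a dict: "time": time; "joint_positions": joint angles; "joint_velocities": joint speeds; "effort": joint torques, N m; "ee_pos": TCP position; "ee_rot": TCP orientation; "force": force on the tool from outside, world axes, zero at the start; "moment": the same for the moment, N m; "gripper_width": opening from 0.0 (shut) to 1.0 (fully open).
Only numpy, scipy, OpenCV 4.12 (cv2) and the standard library are available. Lean on these libraries where they do the work, as an engineer would, in place of code of your own. Each camera call takes 0.05 s, during which the arm holds its last target.

## Task

Refit this wheel on the axle of the saw's mobile base: push it along the axle until it is fully home against its collar, put the linchpin down through the hole in the axle until its head sits on the axle, and swing its ring over the end of the axle, fully down around it. Feel for the hole with light pressure and do not force the pin or its ring; leave the other things on the bench where they are.

Things in the scene. Friction and masses are not known exactly. Their poses are not given: they have to be found in the camera images.
- frame: Fixed end of the saw's mobile base: grey 50 mm box section with a clamp, on wooden packing. A level steel axle, 25 mm thick, sticks out of it and carries one wheel. Origin on the bench, straight below hole_mark; x runs along the axle towards its free end, z up; axle centre line 78 mm high at y = 0. Behind the wheel, fixed parts lie at x below -94 mm, up to 117 mm high
- hole_mark (a point): Nominal mouth of the pin hole, on top of the axle (90.5 mm high, axes as the frame's). The axle was set by hand in its clamp: the real hole lies up to 12 mm either way along the axle (x) from this mark, by how much is not reported; in y and z the mark is true. Hole vertical, 11.5 mm wide, right through. The axle ends 12 mm beyond the real hole
- wheel (a joint): How far the wheel is out from home, m: 0 = home against its collar, larger = nearer the axle's free end. It slides with 3 N drag and spins freely. 125 mm across, black tyre 34 mm wide; its 40 mm hub with a 46 mm washer stands 20 mm in front of the tyre. At value w the tyre's front face is at 30 mm - w behind the real hole, the washer at 10 mm - w. Off home it covers the hole
- pin: Linchpin, steel, 60 g, upright at the start in a drilled wooden block, head on the block. Origin: middle of the head's underside, z up along the pin. Shank 10 mm thick, 40 mm long below the origin, its last 3.5 mm tapered to 8 mm. The ring's pivots are on the head's y sides, 6 mm above the origin; x points to the side where the open ring stands out
- pin_head (a point): Centre of the linchpin's head (16 x 16 mm, 26 mm tall), 13 mm above its underside, 53 mm above the tip; axes as the pin's. To be gripped on its y sides, above the ring's wire, that is from 10 to 26 mm above the underside
- ring (a joint): Angle of the linchpin's ring, rad: 0 = open (out along the pin's x, 5 degrees above level), 1.66 = fully down (hanging straight down along the shank, its bow under the tip). It is stiff on its pivots (0.08 N m, about 2 N at the bow) and stays where it is left
- ring_bow (a point): Middle of the ring's bow, its point farthest from the head: 51 mm from the pivot, on the centre of the 4 mm steel wire. Round, 49 mm clear inside: with the ring standing out along the axle towards its free end, it passes over the axle's end as it swings down
- block: Wooden block holding the pins, fixed, 110 x 55 mm, 56 mm high; origin under its centre on the bench, x along its length, the linchpin's hole at x = 35 mm, the clevis pin's at x = -36 mm
- clevis: Plain clevis pin, 10 mm thick, head 18 mm across and 5 mm high, standing in the block. Bystander; origin under its head
- arch: Scroll-cut wooden arch, 18 mm thick, about 170 x 110 mm, lying flat. Bystander; origin under it on the bench
- paint_jar: White jar with a metal lid, 70 mm across, 85 mm tall. Bystander; origin under its centre
- brush: Paint brush, 200 mm long, lying flat. Bystander; origin under it

How it is judged (in metres and radians):
On the way, in this order (a step that is already met when the one before it is completed fails the run):
1. the wheel is pushed home against its collar (value of joint wheel below 0.003 m), for 0.2 s.
2. the linchpin is through the axle with its head on the axle (value of joint wheel below 0.003 m and z of pin_head in the frame of frame between 0.099 and 0.1065 m and y of pin_head in the frame of frame between -0.005 and 0.005 m and x of pin_head in the frame of frame between -0.016 and 0.016 m and angle between pin_head's own z axis and vertical below 0.15 rad), for 0.2 s.
3. the ring is down around the axle (all of step 2 and value of joint ring above 1.36 rad), for 0.2 s.
At the end, for the whole second after the job is handed in: Wheel home (within 3 mm of its collar); linchpin upright (within 8 degrees) through the hole with its head down on the axle (within 3 mm); ring swung down around the axle (within 17 degrees of hanging straight) and still (all of step 3 and velocity of joint ring below 0.3 rad/s); the robot touches nothing.
It fails at once if the linchpin or its ring is forced against the axle or wheel (over 30 N) (contact force between pin and frame above 30 N).
It fails at once if the clevis pin is moved more than 30 mm (distance of clevis from where it was at the start of the episode above 0.03 m).
It fails at once if the wooden arch is moved more than 30 mm (distance of arch from where it was at the start of the episode above 0.03 m).
It fails at once if the jar is moved more than 30 mm (distance of paint_jar from where it was at the start of the episode above 0.03 m).
It fails at once if the brush is moved more than 30 mm (distance of brush from where it was at the start of the episode above 0.03 m).
It also fails if it takes over 56 s, if anything falls off the work surface, if the arm or the gripper's body presses on something with over 40 N, if the wrist force passes 120 N, or if a joint passes its speed limit or range.

## Working session

There is one attempt and no reset: what is moved stays moved. The work goes in short steps, Python scripts to look and compute and a shell command to move; the robot and the scene stay as the last step left them, time stands still between calls to the robot, and variables do not carry over. Pictures are saved under pics/ and viewed, and the job is handed in when it is done.

```bash
ls; mkdir -p pics; python3 - <<'E'
from rig import get_obs, eyes, env
import cv2
o=get_obs()
print({k:o[k] for k in ('time','ee_pos','ee_rot','force','gripper_width')}, env.finger_overhang)
for n in ('scene','top','wrist'):
    cv2.imwrite(f'pics/{n}0.png',eyes.camera(n))
    print(n,eyes.calibration(n))
E
```

```text
pics
{'time': 0.0, 'ee_pos': array([ 239.37487625, -630.65519187,  212.78956357]), 'ee_rot': array([[ 9.34919347e-01,  3.54859863e-01, -5.40099497e-04],
       [ 3.54860264e-01, -9.34918606e-01,  1.18055113e-03],
       [-8.60188558e-05, -1.29537994e-03, -9.99999157e-01]]), 'force': array([0.92698112, 0.24333292, 0.9580098 ]), 'gripper_width': 1.000820033872708} 8.0
scene {'K': array([[541.19604777,   0.        , 282.11674591],
       [  0.        , 541.19604777, 209.44226494],
       [  0.        ,   0.        ,   1.        ]]), 'camera_from_world': array([[-4.79201305e-01,  8.77608857e-01,  1.29924694e-02,
         4.39446492e+02],
       [ 6.19815118e-01,  3.48844759e-01, -7.02948472e-01,
        -2.40021310e+02],
       [-6.21446159e-01, -3.28800896e-01, -7.11122101e-01,
         1.49055829e+03],
       [ 0.00000000e+00,  0.00000000e+00,  0.00000000e+00,
         1.00000000e+00]])}
top {'K': array([[406.57728826,   0.        , 281.37811312],
       [  0.        , 406.57728826, 202.87827292],
       [  0.        ,   0.        ,   1.        ]]), 'camera_from_world': array([[ 4.8487
[... 155 characters left out ...]
       [ 1.17840950e-01, -2.14252524e-02, -9.92801324e-01,
         8.52460322e+02],
       [ 0.00000000e+00,  0.00000000e+00,  0.00000000e+00,
         1.00000000e+00]])}
wrist {'K': array([[316.26897138,   0.        , 279.56403389],
       [  0.        , 316.26897138, 214.57850912],
       [  0.        ,   0.        ,   1.        ]]), 'tool_from_camera': array([[ 4.55364200e-04, -9.73381299e-01, -2.29191272e-01,
         6.45858128e+01],
       [ 9.99999336e-01,  6.85834985e-04, -9.25929900e-04,
         9.43738316e-02],
       [ 1.05847024e-03, -2.29190698e-01,  9.73380965e-01,
        -1.71802647e+02],
       [ 0.00000000e+00,  0.00000000e+00,  0.00000000e+00,
         1.00000000e+00]])}
```

View pics/scene0.png

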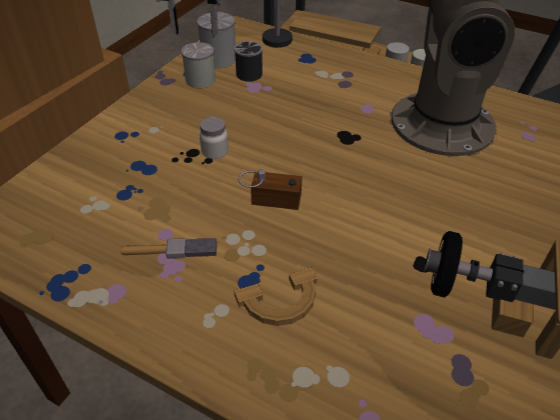

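View pics/top0.png

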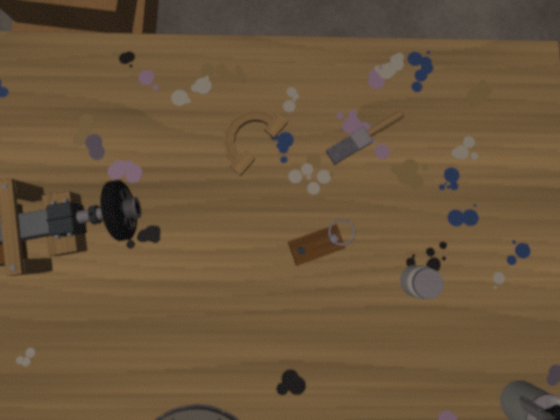

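View pics/wrist0.png

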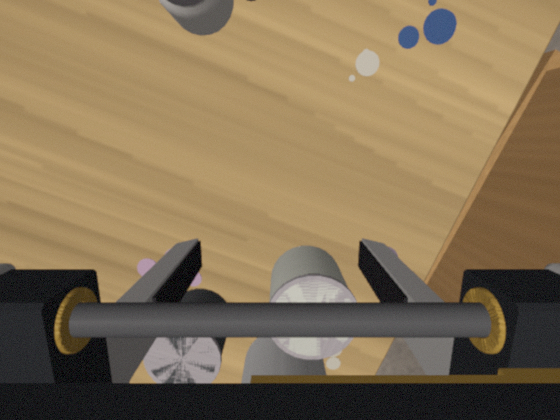

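The scene and top views show the wheel at the left of the top view (120,210), with its axle pointing right. The block with the pin is at (317,245), ring at (342,232). I'll enlarge these.

```bash
python3 - <<'E'
import cv2
def crop(n,x0,y0,x1,y1,s,out):
    im=cv2.imread(f'pics/{n}.png')[y0:y1,x0:x1]
    cv2.imwrite(f'pics/{out}.png',cv2.convertScaleAbs(cv2.resize(im,None,fx=s,fy=s,interpolation=cv2.INTER_CUBIC),alpha=1.6,beta=15))
crop('top0',0,165,180,285,4,'top0_wheel')
crop('top0',280,200,380,275,8,'top0_pin')
crop('scene0',400,220,560,340,5,'scene0_wheel')
crop('scene0',225,160,325,220,8,'scene0_pin')
E
```

```text
(no output)
```

View pics/top0_wheel.png

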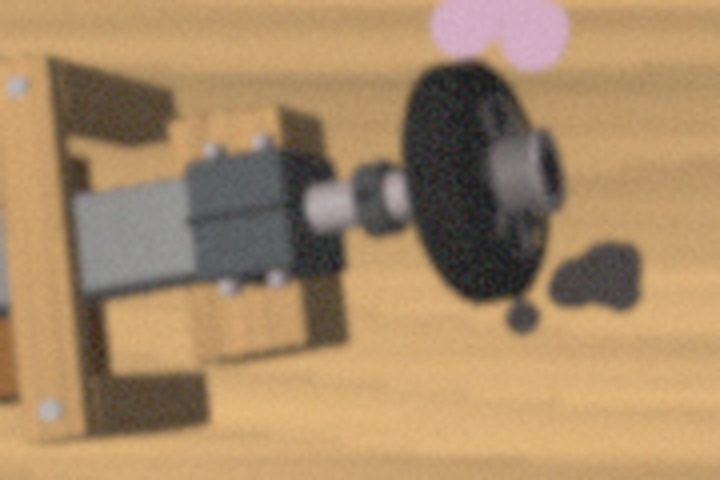

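View pics/top0_pin.png

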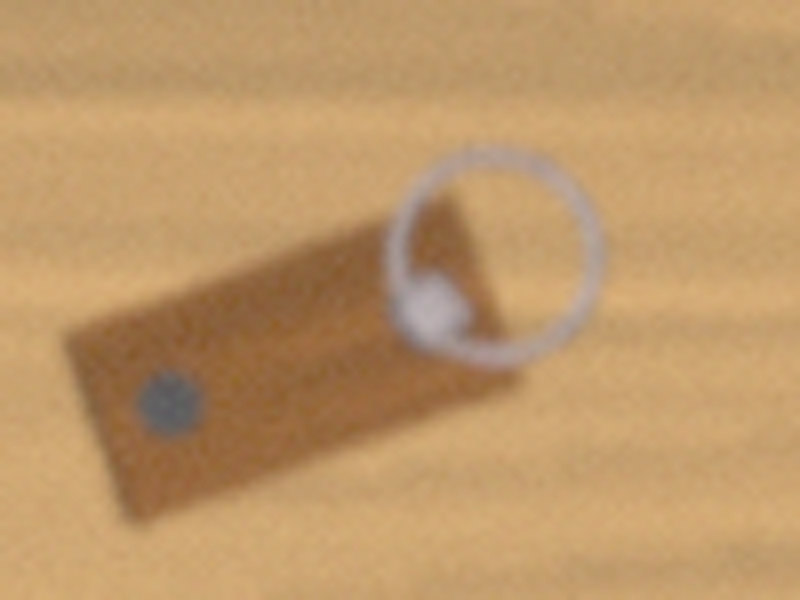

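View pics/scene0_wheel.png

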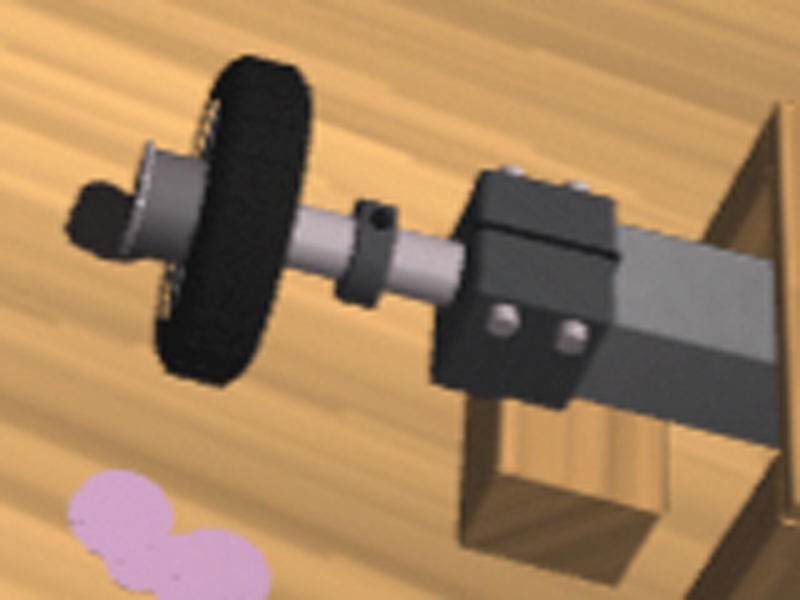

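View pics/scene0_pin.png

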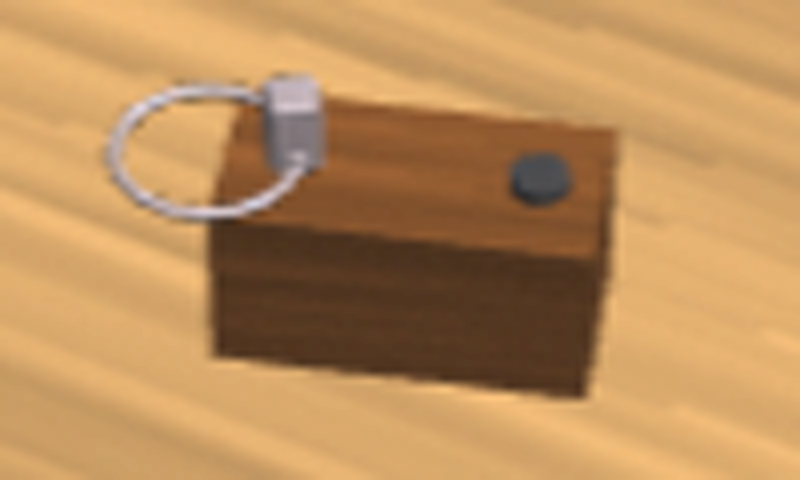

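Readings: axle centre at the clamp at top (78.5,216.8) and in front of the collar (100,214.3). Washer centre is at about (137.5,207.5) in top and (427,260) in scene. The pin head top is at top (335,238) and scene (261.9,171.3), and the ring centre is at top (342.1,231.9).

```bash
cat > h.py <<'E'
import numpy as np, cv2
from rig import get_obs, eyes, env
def ray(cam,uv):
    c=eyes.calibration(cam);K=c['K']
    if cam=='wrist':
        o=get_obs();T=np.eye(4);T[:3,:3]=o['ee_rot'];T[:3,3]=o['ee_pos'];W=T@c['tool_from_camera']
    else: W=np.linalg.inv(c['camera_from_world'])
    d=W[:3,:3]@np.linalg.solve(K,[*uv,1]); return W[:3,3],d/np.linalg.norm(d)
def onz(cam,uv,z):
    p,d=ray(cam,uv); return p+d*(z-p[2])/d[2]
def tri(obs):
    A=np.zeros((3,3));b=np.zeros(3)
    for c,uv in obs:
        p,d=ray(c,uv);M=np.eye(3)-np.outer(d,d);A+=M;b+=M@p
    x=np.linalg.solve(A,b); return x,[round(float(np.linalg.norm((np.eye(3)-np.outer(ray(c,uv)[1],ray(c,uv)[1]))@(x-ray(c,uv)[0]))),1) for c,uv in obs]
def proj(cam,P):
    c=eyes.calibration(cam);K=c['K']
    if cam=='wrist':
        o=get_obs();T=np.eye(4);T[:3,:3]=o['ee_rot'];T[:3,3]=o['ee_pos'];M=np.linalg.inv(T@c['tool_from_camera'])
    else: M=c['camera_from_world']
    q=K@(M@np.array([*P,1]))[:3]; return q[:2]/q[2]
def snap(name,cams=('scene','top','wrist')):
    for n in cams: cv2.imwrite(f'pics/{n}_{name}.png',eyes.camera(n))
def crop(n,x0,y0,x1,y1,s,out=None):
    im=cv2.imread(f'pics/{n}.png')[y0:y1,x0:x1]
    cv2.imwrite(f'pics/{out or n+"_c"}.png',cv2.convertScaleAbs(cv2.resize(im,None,fx=s,fy=s,interpolation=cv2.INTER_CUBIC),alpha=1.6,beta=15))
np.set_printoptions(precision=2,suppress=True)
E
python3 - <<'E'
from h import *
a=onz('top',(78.5,216.8),78);b=onz('top',(100,214.3),78);w=onz('top',(137.5,207.5),78)
print('clampend',a,'ax',b,'wash',w)
sc=lambda u,v:(400+u/5,220+v/5)
print('scene clampend',onz('scene',sc(455,270),78),'collar',onz('scene',sc(370,255),78),'wash',onz('scene',sc(135,200),78))
print('tri wash',tri([('top',(137.5,207.5)),('scene',sc(135,200))]))
print('tri collar',tri([('top',(378/4,165+198/4)),('scene',sc(370,255))]))
h1=onz('top',(335,238),82);h2=onz('scene',(261.9,171.3),82);print('head',h1,h2,tri([('top',(335,238)),('scene',(261.9,171.3))]))
print('ringc',onz('top',(342.1,231.9),64), onz('scene',(225+205/8,160+152/8),64))
print('clevis', onz('top',(280+172/8,200+405/8),61),onz('scene',(225+540/8,160+172/8),61))
E
```

```text
clampend [537.8 238.9  78. ] ax [543.24 195.55  78.  ] wash [557.83 119.78  78.  ]
scene clampend [536.89 240.85  78.  ] collar [545.5  210.79  78.  ] wash [563.2  124.19  78.  ]
tri wash (array([558.15, 122.83,  71.7 ]), [1.0, 1.0])
tri collar (array([542.68, 209.77,  73.98]), [1.3, 1.3])
head [ 497.28 -287.38   82.  ] [ 500.12 -280.52   82.  ] (array([ 496.42, -285.66,   77.59]), [2.6, 2.6])
ringc [ 510.75 -305.27   64.  ] [ 517.77 -299.98   64.  ]
clevis [ 471.2  -219.89   61.  ] [ 475.71 -215.16   61.  ]
```

The axle runs roughly along (0.18,-0.984), and the washer is near (559,121.5). Next I'll move over in front of the wheel with the fingers shut.

```bash
python3 -m creep '[[33,-34,0,0],[33,-34,0,0],[33,-34,0,0],[33,-34,0,0],[33,-34,0,0],[33,-34,0,0],[33,-34,0,0],[33,-34,0,0],[33,-34,0,0],[33,-34,0,0]]' 0; python3 -m creep '[[33,-34,0,0],[33,-34,0,0],[33,-34,0,0],[33,-34,0,0],[33,-34,0,0],[33,-34,0,0],[33,-34,0,0]]'
```

```text
time: 1.15
ee_pos: [427.7, -194.3, 213.6]
ee_rot: [[0.935, 0.355, 0.0], [0.355, -0.935, -0.0], [0.0, 0.0, -1.0]]
force: [-0.1, -0.5, 0.1]
gripper_width: 0.185
time: 1.85
ee_pos: [559.3, 110.2, 213.5]
ee_rot: [[0.935, 0.355, -0.0], [0.355, -0.935, -0.0], [-0.0, 0.0, -1.0]]
force: [0.8, -1.0, 0.6]
gripper_width: 0.004
```

```bash
python3 -m creep '[[0,0,0,-0.14],[0,0,0,-0.14],[0,0,0,-0.14],[0,0,0,-0.14],[0,0,0,-0.14],[0,0,0,-0.14],[0,0,0,-0.14],[0,0,0,-0.14],[0,0,0,-0.14],[0,0,0,-0.13]]'; python3 - <<'E'
from h import *
snap('1');o=get_obs();print(o['ee_pos'],o['ee_rot'],o['joint_positions'],o['force'],o['gripper_width'])
crop('wrist_1',0,0,560,420,1.4)
crop('top_1',0,140,240,300,3.3)
E
```

```text
time: 2.85
ee_pos: [558.8, 108.3, 213.4]
ee_rot: [[-0.186, 0.982, -0.0], [0.982, 0.186, -0.0], [0.0, -0.0, -1.0]]
force: [-0.4, 0.4, -0.3]
gripper_width: 0.005
[558.85 108.22 213.33] [[-0.18  0.98 -0.  ]
 [ 0.98  0.18  0.  ]
 [ 0.   -0.   -1.  ]] [ 0.25  0.32 -0.67  1.81  0.23  1.08 -0.33] [-0.59 -0.48 -0.16] 0.003891058942352127
```

View pics/wrist_1_c.png

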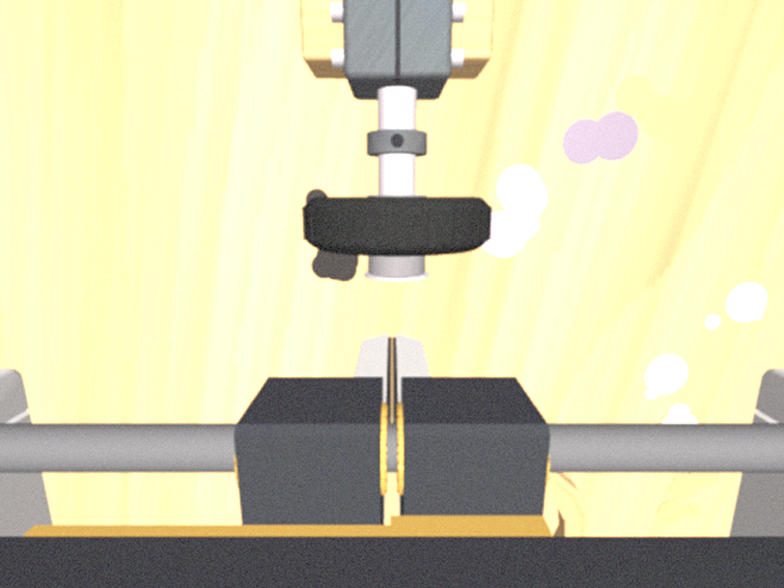

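View pics/top_1_c.png

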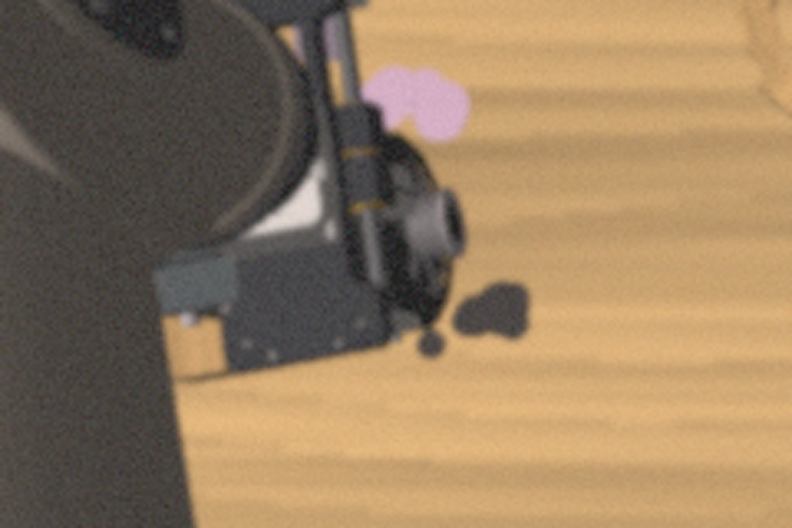

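The wrist view shows the axle vertical in the picture at column ~397 (/1.4), with the washer at row 275 and the collar at row 143, so the tool is well aligned. Measuring.

```bash
python3 - <<'E'
from h import *
R=get_obs()['ee_rot'];p=get_obs()['ee_pos']
for n,uv,z in [('clampfrontTop?',(398,97),78),('axle@clamp',(398,92),78),('collar',(397,143),78),('axle2',(396.5,180),78),('washer front',(397.5,277),78),('tyrefront top',(397,250),140.5),('tyrerear',(397,198),140)]:
    q=onz('wrist',(uv[0]/1.4,uv[1]/1.4),z);print(n,q,'tool',R.T@(q-p))
E
```

```text
clampfrontTop? [538.72 234.78  78.  ] tool [128.08   2.76 135.36]
axle@clamp [538.17 237.71  78.  ] tool [131.06   2.75 135.36]
collar [543.17 207.07  78.  ] tool [100.03   2.21 135.35]
axle2 [547.1 183.9  78. ] tool [ 76.53   1.95 135.35]
washer front [559.72 119.21  78.  ] tool [ 10.62   2.86 135.33]
tyrefront top [553.9  144.89 140.5 ] tool [36.95  1.68 72.84]
tyrerear [548.83 172.43 140.  ] tool [64.95  1.59 73.34]
```

```bash
python3 -m creep '[[0,1.2,40,0],[0,1.2,40,0],[0,0,17,0],[0,0,0,0]]'; python3 -m creep '[[6,0,0,0],[6,0,0,0],[4,0,0,0],[2,0,0,0],[2,0,0,0],[2,0,0,0]]'
```

```text
time: 3.4
ee_pos: [559.7, 108.5, 114.1]
ee_rot: [[-0.178, 0.984, -0.004], [0.984, 0.178, -0.001], [0.0, -0.004, -1.0]]
force: [0.1, -0.1, 0.7]
gripper_width: 0.005
time: 4.0
ee_pos: [557.4, 130.5, 116.8]
ee_rot: [[-0.181, 0.984, 0.0], [0.984, 0.181, -0.0], [-0.0, 0.0, -1.0]]
force: [-0.6, 1.0, 0.2]
gripper_width: 0.004
```

```bash
python3 -m creep '[[3,0,0,0],[3,0,0,0],[3,0,0,0],[3,0,0,0]]';python3 -m creep '[[3,0,0,0],[3,0,0,0],[3,0,0,0],[0,0,0,0]]'; python3 - <<'E'
from h import *
snap('2',('wrist',)); crop('wrist_2',100,50,460,320,2.2)
E
```

```text
time: 4.4
ee_pos: [555.2, 142.3, 116.6]
ee_rot: [[-0.181, 0.984, 0.0], [0.984, 0.181, -0.0], [-0.0, 0.0, -1.0]]
force: [0.2, -3.3, 2.7]
gripper_width: 0.004
time: 4.8
ee_pos: [553.3, 151.9, 116.5]
ee_rot: [[-0.182, 0.983, -0.0], [0.983, 0.182, 0.001], [0.001, 0.0, -1.0]]
force: [-0.4, -0.4, 0.7]
gripper_width: 0.004
```

View pics/wrist_2_c.png

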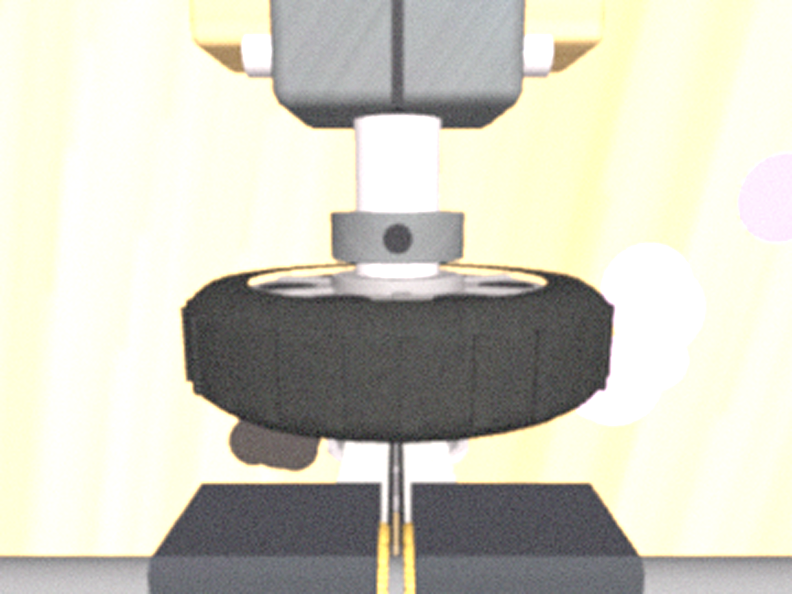

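The wheel has followed the push; the gap from the collar (row 262) to the hub is still several mm. I'll go on gently.

```bash
python3 -m creep '[[2,0,0,0],[2,0,0,0],[0,0,0,0]]';python3 -m creep '[[2,0,0,0],[2,0,0,0],[0,0,0,0]]';python3 -m creep '[[2,0,0,0],[0,0,0,0]]' | grep -E 'force|pos'
```

```text
time: 5.15
ee_pos: [552.6, 155.3, 116.4]
ee_rot: [[-0.181, 0.983, -0.0], [0.983, 0.181, 0.0], [0.0, -0.0, -1.0]]
force: [0.9, -1.7, -1.2]
gripper_width: 0.003
time: 5.45
ee_pos: [552.4, 156.5, 116.3]
ee_rot: [[-0.179, 0.984, -0.0], [0.984, 0.179, -0.003], [-0.003, -0.001, -1.0]]
force: [2.2, -14.5, 2.3]
gripper_width: 0.002
ee_pos: [552.4, 156.7, 116.2]
force: [3.1, -22.8, 3.5]
```

Force rose to 15–23 N at a standstill, so the wheel is home at TCP ≈(552.4,156.6). That puts the hole about 22 mm back towards the free end, near (556.4,135). Backing off to look.

```bash
python3 -m creep '[[-10,0,0,0],[-30,0,0,0],[-40,0,-20,0],[0,0,-30,0],[0,0,0,0],[0,0,0,0]]'; python3 - <<'E'
from h import *
snap('3');o=get_obs();print(o['ee_pos'],o['ee_rot'])
crop('wrist_3',180,50,380,200,4);crop('scene_3',400,220,560,340,5);crop('top_3',0,165,180,285,4)
print(proj('wrist',(556.4,135,90.5)))
E
```

```text
time: 6.25
ee_pos: [566.4, 82.8, 167.0]
ee_rot: [[-0.181, 0.983, 0.001], [0.983, 0.181, 0.001], [0.0, 0.001, -1.0]]
force: [-0.5, 0.3, -2.0]
gripper_width: 0.005
[565.58  82.87 165.69] [[-0.18  0.98 -0.  ]
 [ 0.98  0.18  0.  ]
 [ 0.   -0.   -1.  ]]
[282.13 157.5 ]
```

View pics/wrist_3_c.png

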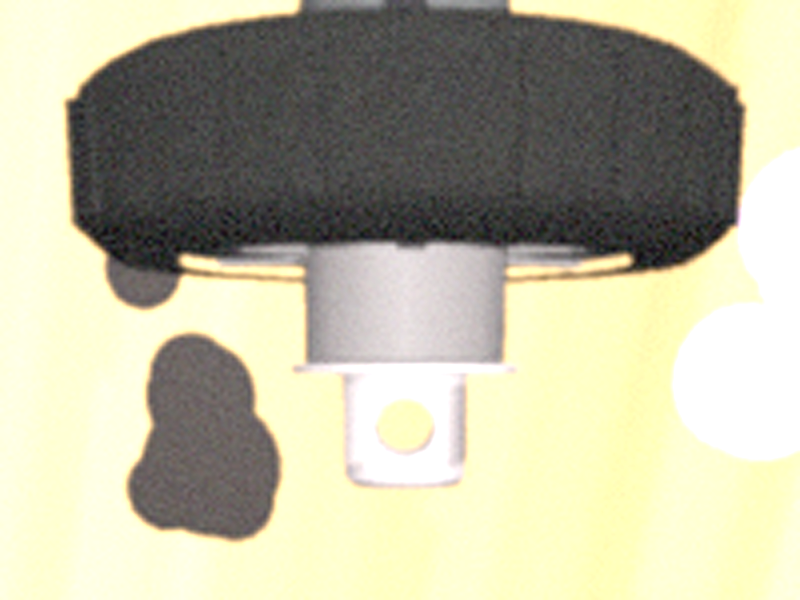

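View pics/scene_3_c.png

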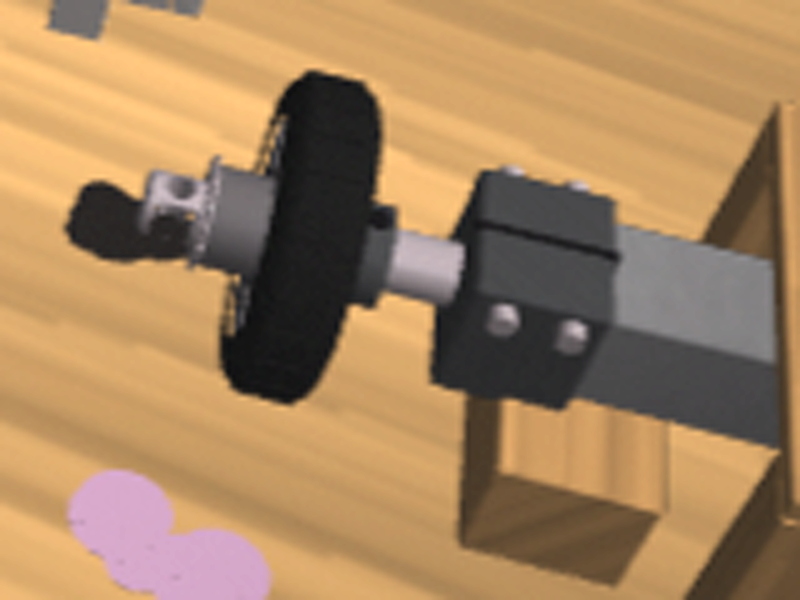

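View pics/top_3_c.png

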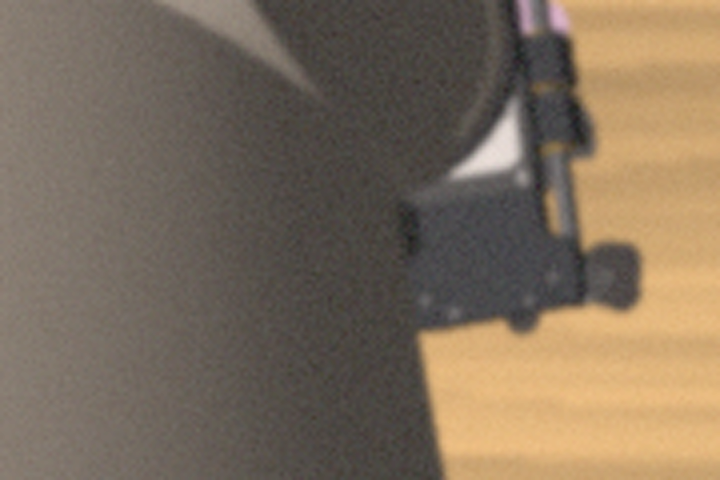

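The wheel is home and the hole shows at wrist pixel (281.25,156.25), 1 px from the prediction. The washer is at row ~142 and the axle end at row ~170.

```bash
python3 - <<'E'
from h import *
R=get_obs()['ee_rot'];p=get_obs()['ee_pos']
c=lambda u,v:(180+u/4,50+v/4)
for n,uv,z in [('hole',c(405,425),90.5),('wash',c(405,370),101),('end',c(405,482),82),('axL',c(346,425),78),('axR',c(466,425),78)]:
    q=onz('wrist',uv,z);print(n,q,'tool',R.T@(q-p))
s=lambda u,v:(400+u/5,220+v/5)
print('scene hole',onz('scene',s(183,186),90.5))
# joint-feasible joints
print(get_obs()['joint_positions'])
E
```

```text
hole [555.56 135.81  90.5 ] tool [53.84 -0.14 75.22]
wash [553.62 145.99 101.  ] tool [64.21 -0.2  64.72]
end [557.74 124.34  82.  ] tool [42.17 -0.08 83.71]
axL [544.   133.06  78.  ] tool [ 53.24 -11.99  87.73]
axR [567.83 137.48  78.  ] tool [53.25 12.24 87.71]
scene hole [558.72 139.08  90.5 ]
[ 0.27  0.38 -0.65  1.86  0.27  1.   -0.31]
```

```bash
python3 -m creep '[[-44,-12,-4,0],[-44,-12,-4,0],[-44,-12,-4,0],[-44,-12,-4,0],[-44,-12,-4,0],[-44,-12,-4,0],[-44,-12,-4,0],[-44,-12,-4,0],[-44,-12,-4,0]]' 0.5;  python3 -m creep '[[0,0,0,-0.125],[0,0,0,-0.125],[0,0,0,-0.125],[0,0,0,-0.125],[0,0,0,0],[0,0,0,0]]'; python3 - <<'E'
from h import *
snap('4',('wrist',));o=get_obs();print(o['ee_pos'],o['ee_rot'])
crop('wrist_4',0,0,560,420,1.4)
print(proj('wrist',(497.5,-286,82)))
E
```

```text
time: 7.3
ee_pos: [531.2, -327.9, 201.8]
ee_rot: [[-0.182, 0.983, -0.001], [0.983, 0.182, 0.001], [0.001, -0.001, -1.0]]
force: [1.6, 0.9, -0.5]
gripper_width: 0.498
time: 7.9
ee_pos: [531.6, -326.3, 201.8]
ee_rot: [[-0.628, 0.778, -0.001], [0.778, 0.628, 0.001], [0.001, 0.0, -1.0]]
force: [0.4, -0.9, -0.0]
gripper_width: 0.501
[ 531.57 -326.38  201.99] [[-0.63  0.78 -0.  ]
 [ 0.78  0.63  0.  ]
 [ 0.   -0.   -1.  ]]
[279.71 155.9 ]
```

View pics/wrist_4_c.png

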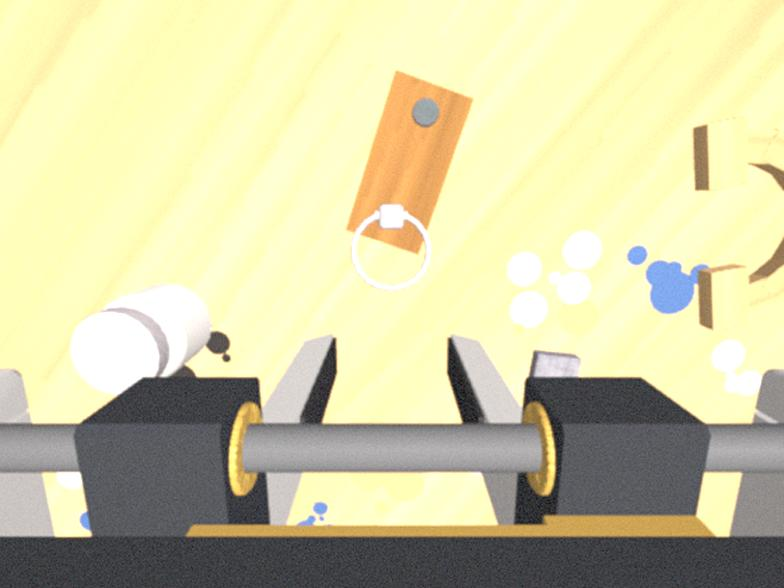

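```bash
python3 - <<'E'
from h import *
crop('wrist_4',235,130,325,215,8)
E
```

```text
(no output)
```

View pics/wrist_4_c.png

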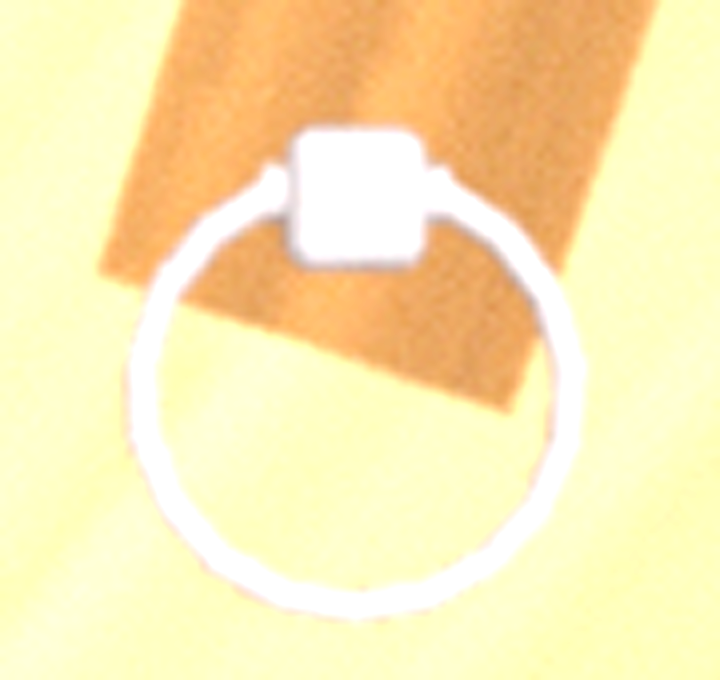

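Head top centre is at wrist pixel (279.9,154.4). The head's edges are parallel to the jaws and the ring hangs along the picture column, so no turn is needed.

```bash
python3 - <<'E'
from h import *
o=get_obs();R=o['ee_rot'];p=o['ee_pos']
for n,uv,z in [('head',(279.9,154.4),82),('bow',(235+357/8,130+605/8),66.4)]:
    q=onz('wrist',uv,z);print(n,q,'tool',R.T@(q-p))
print(p)
E
```

```text
head [ 496.79 -284.85   82.  ] tool [ 54.06  -1.   120.03]
bow [ 528.37 -324.36   66.4 ] tool [  3.47  -1.22 135.59]
[ 531.57 -326.38  201.99]
```

Head-to-bow measures 50.6 mm (expected 50.8). Moving over and down.

```bash
python3 -m creep '[[27,-0.5,0,0],[27,-0.5,0,0],[0,0,35,0],[0,0,35,0],[0,0,20,0],[0,0,0,0],[0,0,0,0]]'; python3 - <<'E'
from h import *
snap('5',('wrist','scene'));o=get_obs();print(o['ee_pos'],o['ee_rot'])
crop('wrist_5',130,150,430,360,2.6)
crop('scene_5',200,120,330,220,6)
E
```

```text
time: 8.65
ee_pos: [497.1, -285.2, 113.0]
ee_rot: [[-0.629, 0.777, 0.0], [0.777, 0.629, 0.0], [0.0, 0.0, -1.0]]
force: [0.4, -0.1, 0.2]
gripper_width: 0.502
[ 497.62 -285.63  113.85] [[-0.63  0.78  0.  ]
 [ 0.78  0.63 -0.  ]
 [-0.    0.   -1.  ]]
```

View pics/wrist_5_c.png

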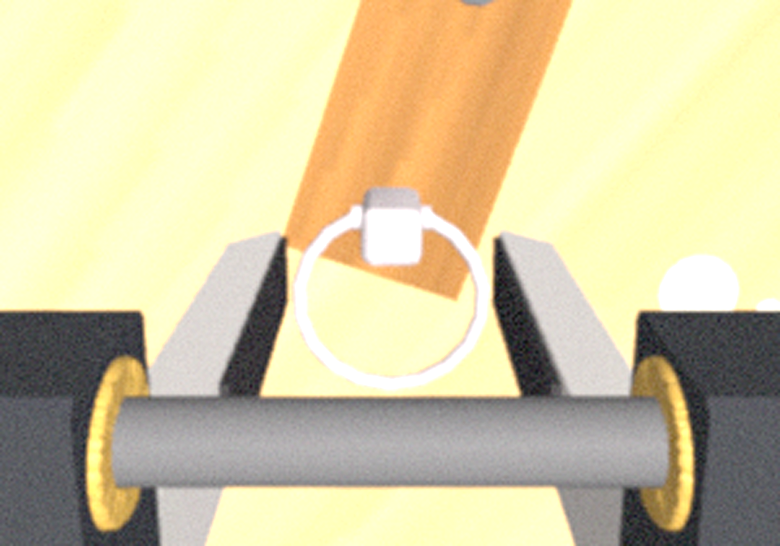

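View pics/scene_5_c.png

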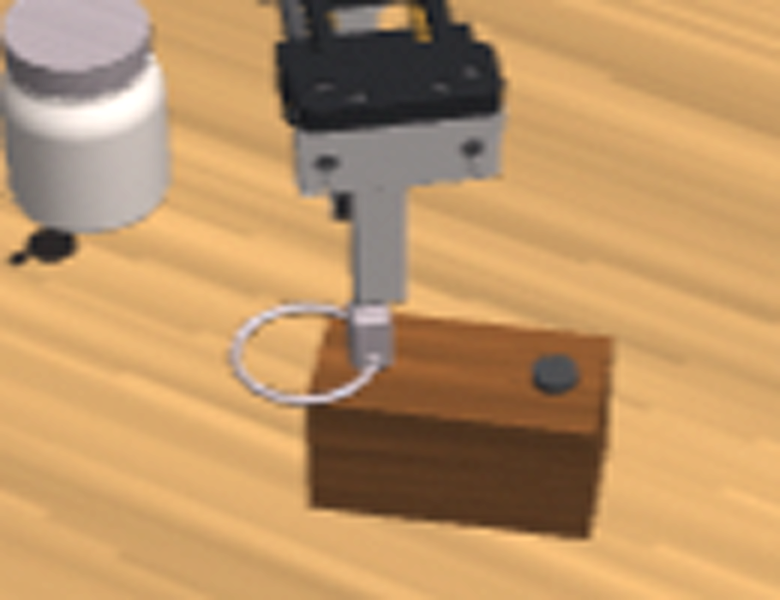

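```bash
python3 - <<'E'
from h import *
o=get_obs();R=o['ee_rot'];p=o['ee_pos']
q=onz('wrist',(280.8,240.4),82);print(R.T@(q-p),p)
E
```

```text
[ 0.75 -0.44 31.84] [ 497.62 -285.63  113.85]
```

```bash
python3 -m creep '[[0.5,-0.4,15,0],[0,0,15,0],[0,0,6,0],[0,0,0,0],[0,0,0,0]]'
```

```text
time: 9.25
ee_pos: [496.2, -285.1, 76.4]
ee_rot: [[-0.63, 0.776, -0.0], [0.776, 0.63, 0.0], [0.0, 0.0, -1.0]]
force: [-0.5, -1.0, -0.2]
gripper_width: 0.498
```

```bash
python3 -m creep '[[0,0,1,0],[0,0,0,0],[0,0,0,0],[0,0,0,0],[0,0,0,0],[0,0,0,0],[0,0,0,0],[0,0,0,0]]' 0; python3 - <<'E'
from h import *
snap('6',('wrist',));o=get_obs();print(o['ee_pos'],o['gripper_width']*94)
crop('wrist_6',130,150,430,360,2.6)
E
```

```text
time: 10.05
ee_pos: [496.2, -285.3, 75.6]
ee_rot: [[-0.63, 0.776, 0.0], [0.776, 0.63, -0.0], [-0.0, 0.0, -1.0]]
force: [-0.8, -0.0, 3.1]
gripper_width: 0.168
[ 496.27 -285.3    75.61] 15.48312655443017
```

View pics/wrist_6_c.png

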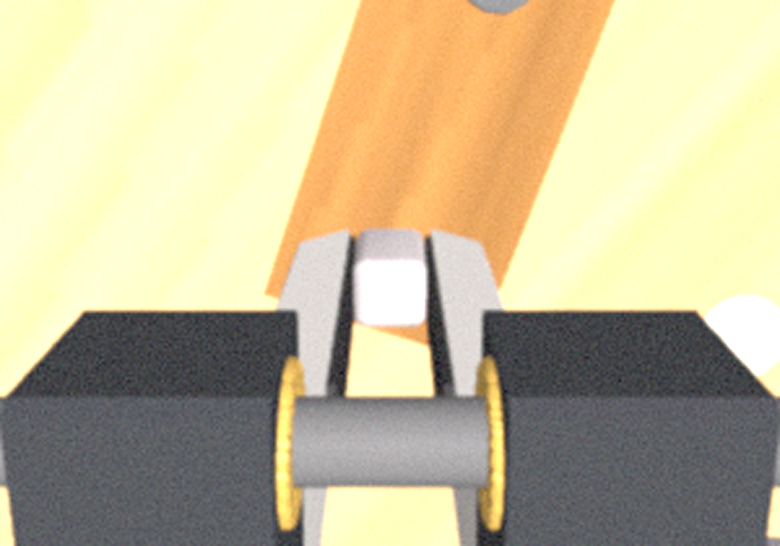

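Gripped at 15.5 mm, with the head squarely between the pads. The underside is 19.6 mm below the TCP. Lifting.

```bash
python3 -m creep '[[0,0,-10,0],[0,0,-20,0],[0,0,-30,0],[0,0,-30,0],[0,0,-20,0],[0,0,0,0],[0,0,0,0]]'; python3 - <<'E'
from h import *
snap('7',('wrist','scene'));o=get_obs();R=o['ee_rot'];p=o['ee_pos']
print(p,R,o['force'],o['gripper_width'])
for z in (82,): 
    from h import ray
q=onz('wrist',(280.4,262.3),p[2]+6.4);print(R.T@(q-p))
crop('wrist_7',130,150,430,360,2.6)
crop('scene_7',200,80,330,220,4.2)
d=np.array([555.9,135.3,p[2]])-p;print('delta tool',R.T@d)
E
```

```text
time: 10.8
ee_pos: [496.0, -285.3, 185.8]
ee_rot: [[-0.63, 0.776, 0.0], [0.776, 0.63, -0.0], [-0.001, -0.0, -1.0]]
force: [-1.2, -0.5, -0.1]
gripper_width: 0.17
[ 495.59 -285.11  184.7 ] [[-0.63  0.78 -0.  ]
 [ 0.78  0.63  0.  ]
 [ 0.   -0.   -1.  ]] [-0.14 -0.57 -0.1 ] 0.16373477587340168
[ 0.29 -0.81 -6.4 ]
delta tool [288.38 311.8    0.22]
```

View pics/wrist_7_c.png

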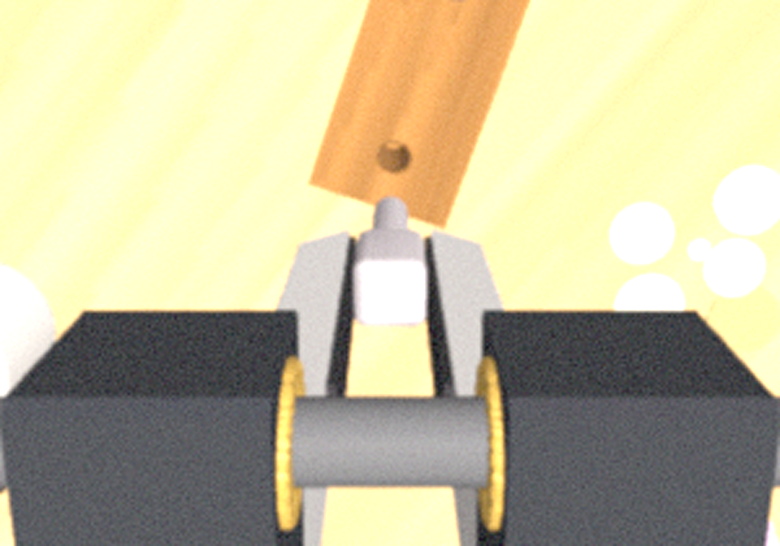

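View pics/scene_7_c.png

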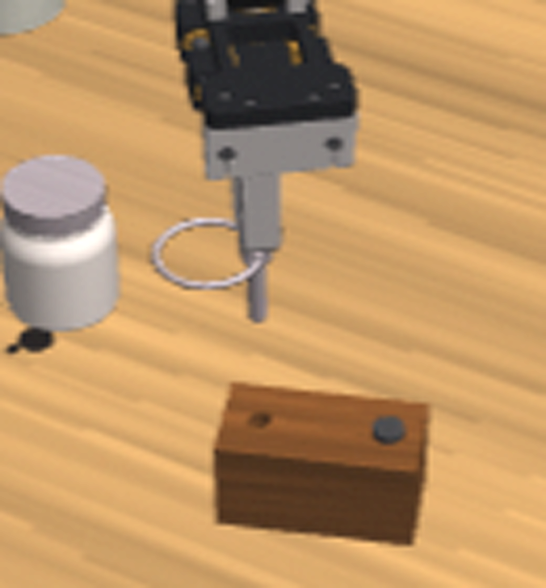

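Pin held straight with the ring open. Carrying it over the hole, then turning.

```bash
python3 -m creep '[[32,34.6,0,0],[32,34.6,0,0],[32,34.6,0,0],[32,34.6,0,0],[32,34.6,0,0],[32,34.6,0,0],[32,34.6,0,0],[32,34.6,0,0]]';  python3 -m creep '[[0,0,0,0.125],[0,0,0,0.125],[0,0,0,0.125],[0,0,0,0.125],[0,0,0,0],[0,0,0,0]]'; python3 - <<'E'
from h import *
o=get_obs();R=o['ee_rot'];p=o['ee_pos']
print(p,R,o['force'],o['joint_positions'])
d=np.array([555.9,135.3,p[2]])-p;print('delta tool',R.T@d)
E
```

```text
time: 11.7
ee_pos: [549.2, 89.7, 184.6]
ee_rot: [[-0.63, 0.776, -0.001], [0.776, 0.63, -0.0], [0.001, -0.001, -1.0]]
force: [0.5, -0.2, -0.2]
gripper_width: 0.165
time: 12.3
ee_pos: [549.3, 88.0, 184.9]
ee_rot: [[-0.185, 0.983, -0.001], [0.983, 0.185, -0.0], [0.0, -0.001, -1.0]]
force: [-0.6, 0.0, -0.7]
gripper_width: 0.168
[549.35  88.   184.9 ] [[-0.19  0.98 -0.  ]
 [ 0.98  0.19 -0.  ]
 [ 0.   -0.   -1.  ]] [-0.6   0.03 -0.66] [ 0.28  0.33 -0.68  1.87  0.24  1.02 -0.31]
delta tool [45.27 15.19 -0.01]
```

```bash
python3 -m creep '[[22,7.5,0,0],[23,7.5,0,0],[0,0,12,0],[0,0,12,0],[0,0,0,0],[0,0,0,0]]'; python3 - <<'E'
from h import *
snap('8',('wrist','scene','top'));o=get_obs();R=o['ee_rot'];p=o['ee_pos']
print(p,o['force'])
d=np.array([555.9,135.3,p[2]])-p;print('delta tool',R.T@d)
crop('wrist_8',200,150,360,270,5)
crop('scene_8',400,200,500,300,6)
E
```

```text
time: 12.9
ee_pos: [556.1, 134.0, 161.0]
ee_rot: [[-0.181, 0.984, -0.001], [0.984, 0.181, -0.0], [-0.0, -0.001, -1.0]]
force: [0.1, 0.5, 0.5]
gripper_width: 0.167
[556.58 134.49 161.89] [-0.15 -0.28 -0.39]
delta tool [ 0.92 -0.52 -0.  ]
```

View pics/wrist_8_c.png

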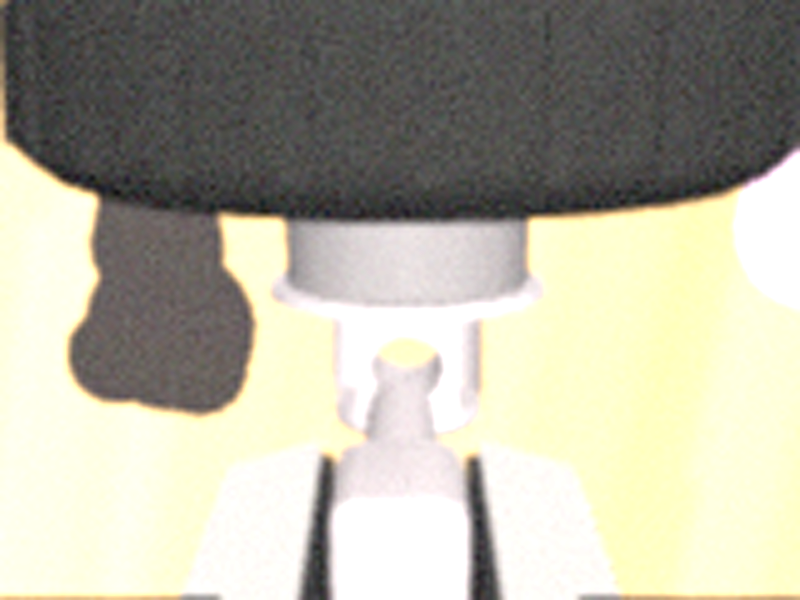

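View pics/scene_8_c.png

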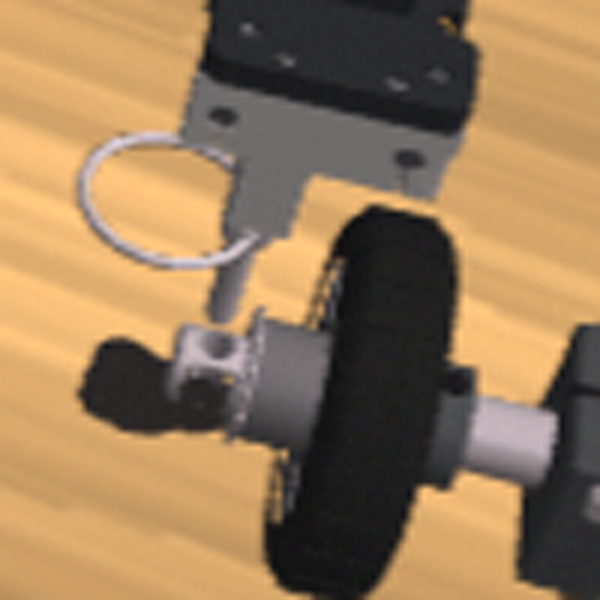

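The wrist shows pin and hole near alignment, with the hole at crop column ~407 and the shank at ~401. Readings through the noisy measured rotation wander, so I'll compare both in the tool frame only.

```bash
cat >> h.py <<'E'
def tool(uv,zt):
    c=eyes.calibration('wrist');M=c['tool_from_camera'];d=M[:3,:3]@np.linalg.solve(c['K'],[*uv,1]);return M[:3,3]+d*(zt-M[2,3])/d[2]
E
python3 - <<'E'
from h import *
print('head grasp',tool((280.4,262.3),-6.4))
print('hole@3',tool((281.25,156.25),166.5-90.5))
print('hole@8',tool((200+407/5,150+371/5),161.3-90.5))
print('axle@8',tool((200+408/5,150+371/5),161.3-78))
print('shank@8 low',tool((200+400.5/5,150+420/5),40))
im=cv2.imread('pics/wrist_8.png')[205:255,260:300]
im=cv2.resize(im,None,fx=12,fy=12,interpolation=cv2.INTER_CUBIC)
g=cv2.cvtColor(im,cv2.COLOR_BGR2GRAY)
cv2.imwrite('pics/w8z.png',cv2.createCLAHE(4,(2,2)).apply(g))
ims=[cv2.imread(f'pics/wrist_{i}.png') for i in (6,7,8)]
E
```

```text
head grasp [-0.41 -0.9  -6.4 ]
hole@3 [53.8  -0.13 76.  ]
hole@8 [ 0.97  0.05 70.8 ]
axle@8 [-2.36  0.29 83.3 ]
shank@8 low [ 2.1  -1.02 40.  ]
```

View pics/w8z.png

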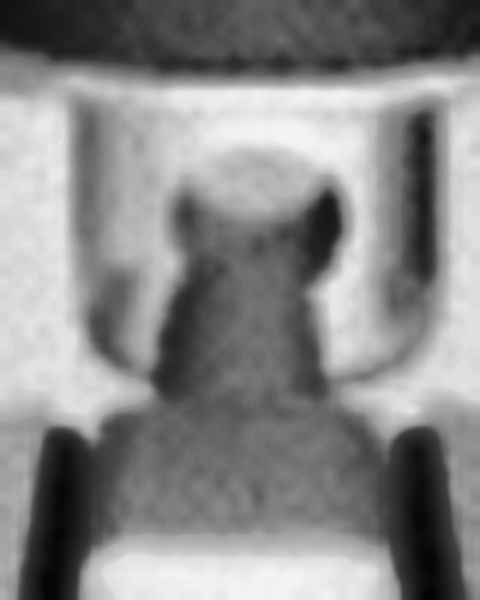

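Compared in the tool frame, the hole lies about +1.1 in x and +0.5 in y from the pin. Correcting and lowering to just above the axle.

```bash
python3 -m creep '[[1.1,0.5,3,0],[0,0,4,0],[0,0,2,0],[0,0,0,0],[0,0,0,0]]'; python3 - <<'E'
from h import *
snap('9',('wrist','scene'));o=get_obs();print(o['ee_pos'],o['force'])
im=cv2.imread('pics/wrist_9.png')[205:255,260:300]
im=cv2.resize(im,None,fx=12,fy=12,interpolation=cv2.INTER_CUBIC)
cv2.imwrite('pics/w9z.png',cv2.createCLAHE(4,(2,2)).apply(cv2.cvtColor(im,cv2.COLOR_BGR2GRAY)))
crop('scene_9',415,220,465,270,12)
E
```

```text
time: 13.55
ee_pos: [556.6, 136.1, 152.5]
ee_rot: [[-0.181, 0.983, -0.0], [0.983, 0.181, 0.0], [0.0, -0.0, -1.0]]
force: [-0.2, -0.0, 0.1]
gripper_width: 0.168
[556.66 136.12 152.59] [-0.44  0.23  0.45]
```

View pics/w9z.png

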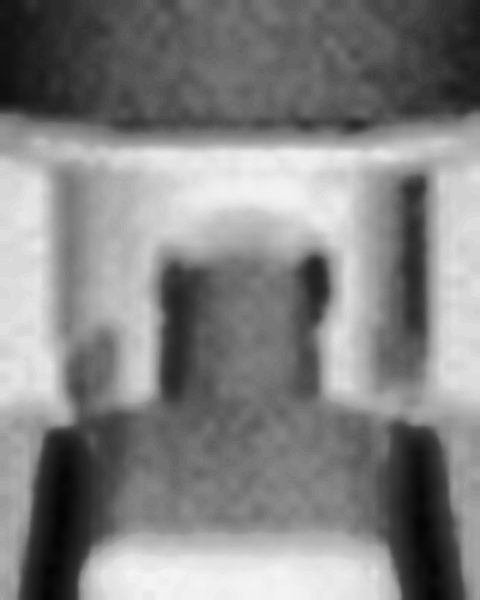

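View pics/scene_9_c.png

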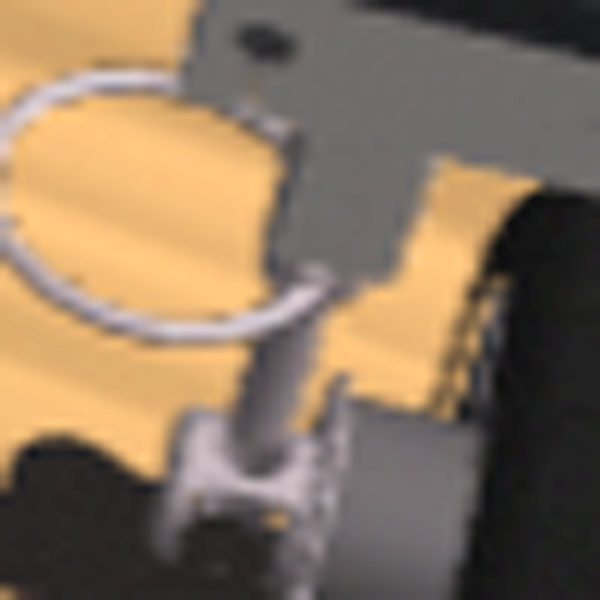

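Well aligned: hole spans columns 160–328 and the shank 165–318. Feeling downwards gently.

```bash
python3 -m creep '[[0,0,1,0],[0,0,1,0],[0,0,1,0],[0,0,0,0]]';python3 -m creep '[[0,0,1,0],[0,0,1,0],[0,0,0,0]]'
```

```text
time: 14.05
ee_pos: [556.6, 136.1, 149.4]
ee_rot: [[-0.181, 0.983, -0.0], [0.983, 0.181, 0.0], [0.0, -0.0, -1.0]]
force: [0.0, 0.1, -0.2]
gripper_width: 0.166
time: 14.35
ee_pos: [556.5, 136.1, 147.3]
ee_rot: [[-0.181, 0.983, -0.0], [0.983, 0.181, 0.0], [0.0, -0.0, -1.0]]
force: [-0.9, -0.3, -0.7]
gripper_width: 0.17
```

```bash
python3 -m creep '[[0,0,1,0],[0,0,1,0],[0,0,0,0]]';python3 -m creep '[[0,0,1,0],[0,0,1,0],[0,0,0,0]]'
```

```text
time: 14.65
ee_pos: [556.5, 136.1, 145.4]
ee_rot: [[-0.181, 0.983, -0.0], [0.983, 0.181, 0.0], [0.0, -0.0, -1.0]]
force: [-0.3, -0.4, 0.3]
gripper_width: 0.164
time: 14.95
ee_pos: [556.5, 136.0, 143.3]
ee_rot: [[-0.181, 0.983, -0.0], [0.983, 0.181, -0.0], [0.0, -0.0, -1.0]]
force: [0.3, -0.4, -1.2]
gripper_width: 0.166
```

```bash
python3 -m creep '[[0,0,2,0],[0,0,2,0],[0,0,2,0],[0,0,0,0]]' |grep -E 'pos|force';python3 -m creep '[[0,0,2,0],[0,0,2,0],[0,0,2,0],[0,0,0,0]]' |grep -E 'pos|force'
```

```text
ee_pos: [556.4, 136.0, 137.2]
force: [-0.1, 0.1, -0.2]
ee_pos: [556.4, 136.0, 131.2]
force: [0.2, -0.2, -1.6]
```

```bash
python3 -m creep '[[0,0,2,0],[0,0,2,0],[0,0,2,0],[0,0,0,0]]' |grep -E 'pos|force';python3 -m creep '[[0,0,2,0],[0,0,2,0],[0,0,2,0],[0,0,0,0]]' |grep -E 'pos|force'
```

```text
ee_pos: [556.5, 136.0, 125.2]
force: [-1.0, 0.1, -0.6]
ee_pos: [556.5, 136.0, 119.2]
force: [0.0, 0.0, -0.8]
```

```bash
python3 -m creep '[[0,0,2,0],[0,0,2,0],[0,0,2,0],[0,0,1,0],[0,0,0,0]]' |grep -E 'pos|force';python3 -m creep '[[0,0,0.5,0],[0,0,0.5,0],[0,0,0.5,0],[0,0,0,0]]' |grep -E 'pos|force'; python3 - <<'E'
from h import *
snap('10',('wrist','scene'));
crop('scene_10',390,190,490,290,6);crop('wrist_10',130,100,430,320,2.6)
E
```

```text
ee_pos: [556.5, 136.1, 112.3]
force: [0.2, -0.0, -0.1]
ee_pos: [556.6, 136.1, 111.0]
force: [1.1, 0.2, 0.2]
```

View pics/scene_10_c.png

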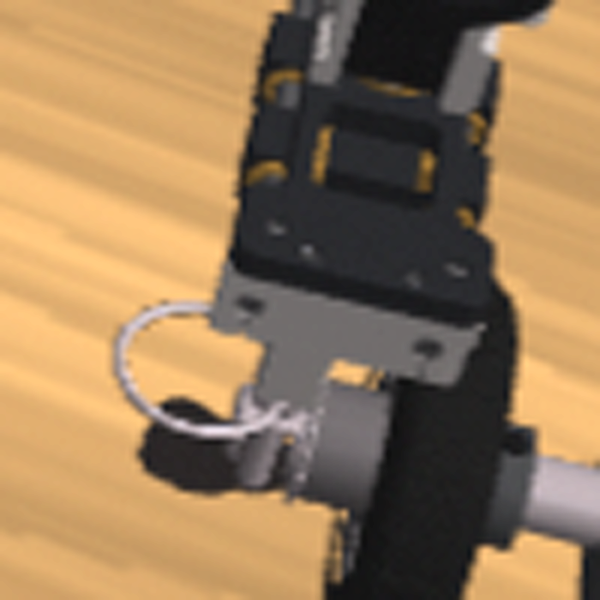

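View pics/wrist_10_c.png

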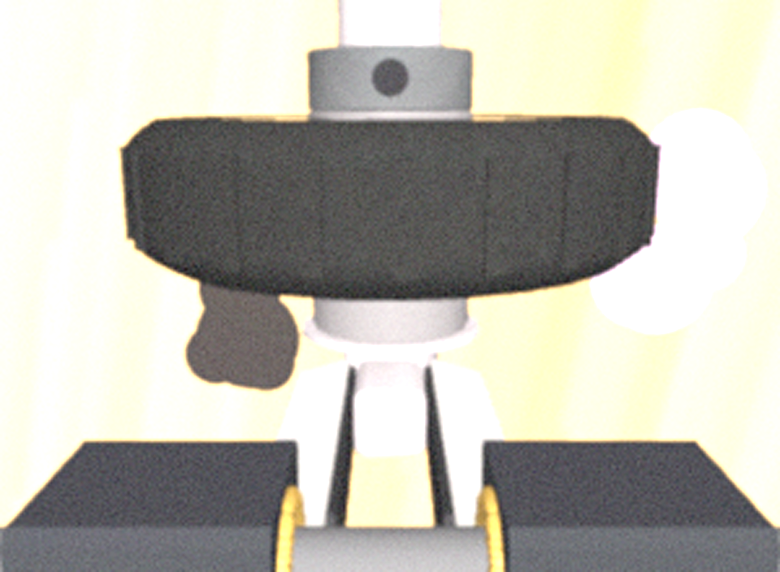

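Pin is almost home; the hub touches the collar at row ~112. Seating the last mm by feel.

```bash
python3 -m creep '[[0,0,0.4,0],[0,0,0.4,0],[0,0,0,0]]' |grep -E 'pos|force';python3 -m creep '[[0,0,0.4,0],[0,0,0,0]]' |grep -E 'pos|force'
```

```text
ee_pos: [556.6, 136.1, 110.2]
force: [0.3, 0.2, -1.0]
ee_pos: [556.6, 136.1, 109.9]
force: [-1.8, -0.3, 2.9]
```

```bash
python3 -m creep '[[0,0,0.3,0],[0,0,0,0]]' |grep -E 'pos|force';python3 -m creep '[[0,0,0,0],[0,0,0,0]]' |grep -E 'pos|force'
```

```text
ee_pos: [556.7, 136.1, 109.8]
force: [-1.7, -1.2, 6.8]
ee_pos: [556.7, 136.1, 109.8]
force: [-1.6, 0.2, 5.5]
```

Seated at about 6 N and TCP z 109.8 (underside 90.2). Releasing and taking a check picture.

```bash
python3 -m creep '[[0,0,0,0],[0,0,0,0],[0,0,0,0],[0,0,0,0],[0,0,0,0]]' 0.43; python3 -m creep '[[0,0,-5,0],[0,0,-10,0],[-14,0,0,0],[-14,0,0,0],[0,0,0,0],[0,0,0,0]]'; python3 - <<'E'
from h import *
snap('11',('wrist','scene'));
crop('scene_11',390,190,490,290,6);crop('wrist_11',130,100,430,320,2.6)
E
```

```text
time: 18.95
ee_pos: [556.6, 136.1, 109.5]
ee_rot: [[-0.181, 0.984, -0.0], [0.984, 0.181, 0.0], [0.0, -0.0, -1.0]]
force: [-0.1, -0.7, 0.0]
gripper_width: 0.429
time: 19.55
ee_pos: [561.7, 107.5, 124.3]
ee_rot: [[-0.179, 0.984, -0.0], [0.984, 0.179, -0.0], [-0.0, -0.0, -1.0]]
force: [-0.5, 0.2, 0.1]
gripper_width: 0.43
```

View pics/scene_11_c.png

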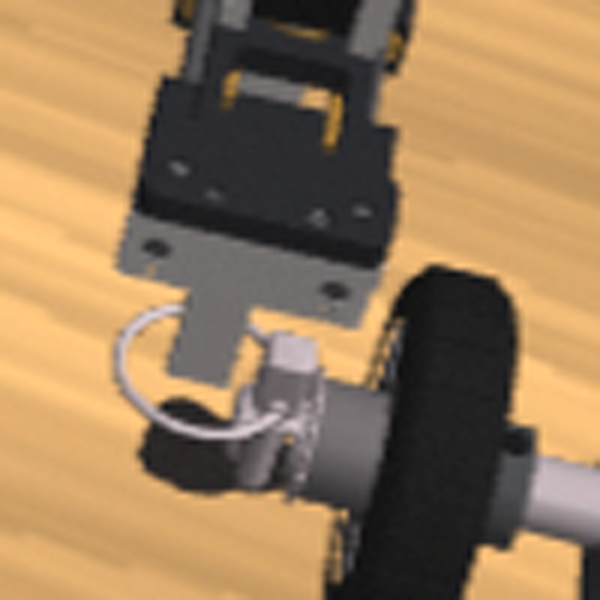

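View pics/wrist_11_c.png

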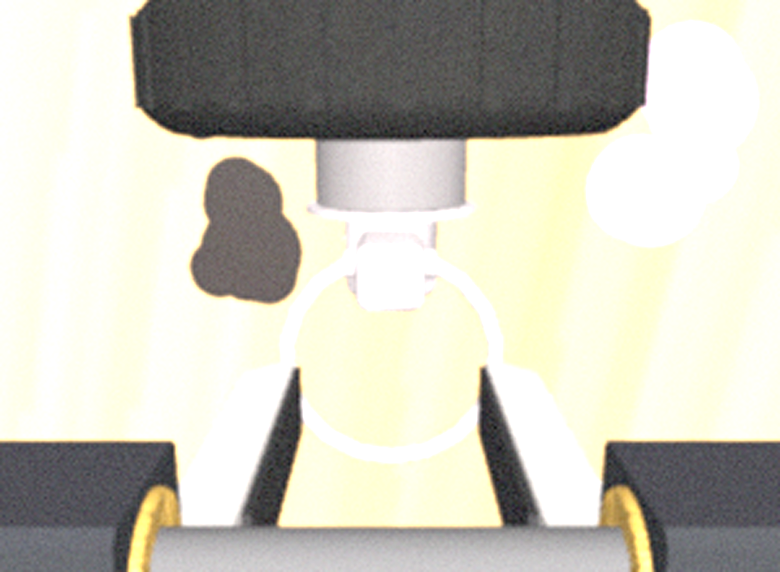

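The pin stands upright on the axle, ring open, with its sides under both fingertips (columns 282–502 in the wrist crop). Pressing the ring down.

```bash
python3 -m creep '[[0,0,6,0],[0,0,6,0],[0,0,2,0],[0,0,2,0],[0,0,2,0],[0,0,0,0]]' |grep -E 'pos|force'; python3 -m creep '[[0,0,2,0],[0,0,2,0],[0,0,2,0],[0,0,0,0]]' |grep -E 'pos|force'; python3 -m creep '[[0,0,2,0],[0,0,2,0],[0,0,0,0]]' |grep -E 'pos|force'; python3 - <<'E'
from h import *
snap('12',('wrist','scene'));
crop('scene_12',390,190,490,290,6);crop('wrist_12',130,100,430,320,2.6)
E
```

```text
ee_pos: [561.5, 108.6, 106.3]
force: [0.2, -0.7, -0.1]
ee_pos: [561.8, 108.6, 100.5]
force: [0.8, 0.1, 3.0]
ee_pos: [561.7, 108.6, 96.3]
force: [1.1, 0.8, 3.8]
```

View pics/scene_12_c.png

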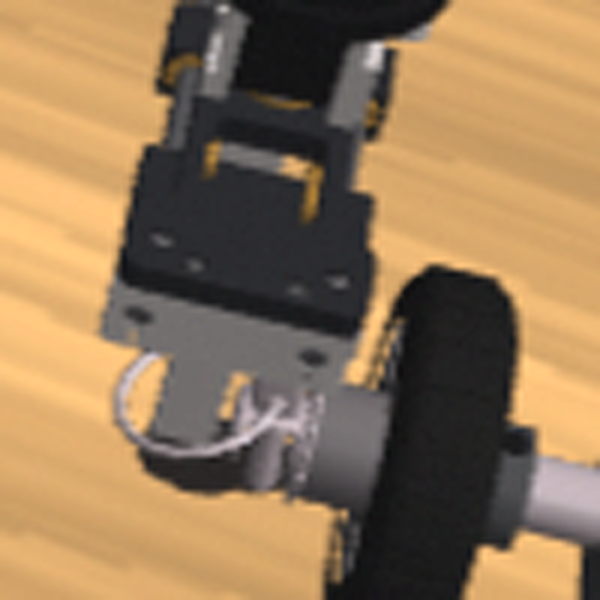

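View pics/wrist_12_c.png

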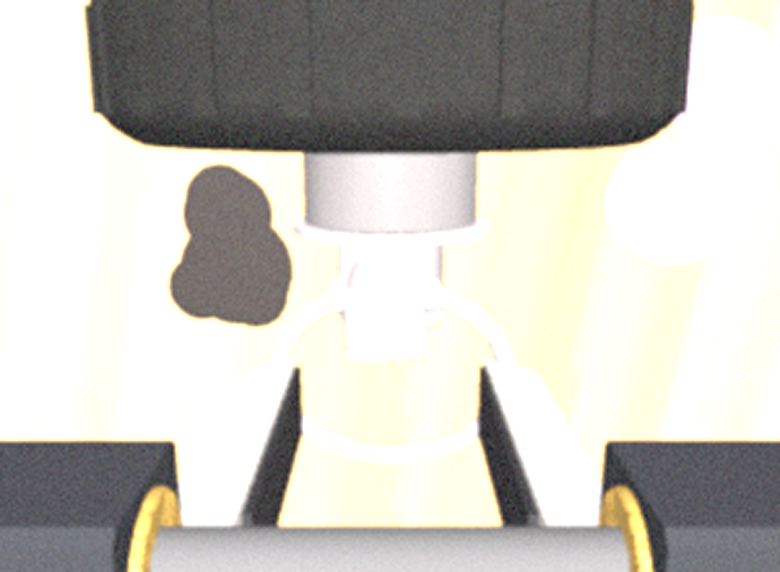

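Ring follows the fingers at 3–4 N, as expected. Continuing.

```bash
python3 -m creep '[[0,0,3,0],[0,0,3,0],[0,0,3,0],[0,0,0,0]]' |grep -E 'pos|force'; python3 -m creep '[[0,0,3,0],[0,0,3,0],[0,0,3,0],[0,0,0,0]]' |grep -E 'pos|force'; python3 - <<'E'
from h import *
snap('13',('wrist','scene'));
crop('scene_13',390,190,490,290,6);crop('wrist_13',130,100,430,320,2.6)
E
```

```text
ee_pos: [561.5, 108.4, 87.1]
force: [1.5, -1.0, 1.9]
ee_pos: [561.3, 108.4, 77.9]
force: [0.8, -0.8, 2.5]
```

View pics/wrist_13_c.png

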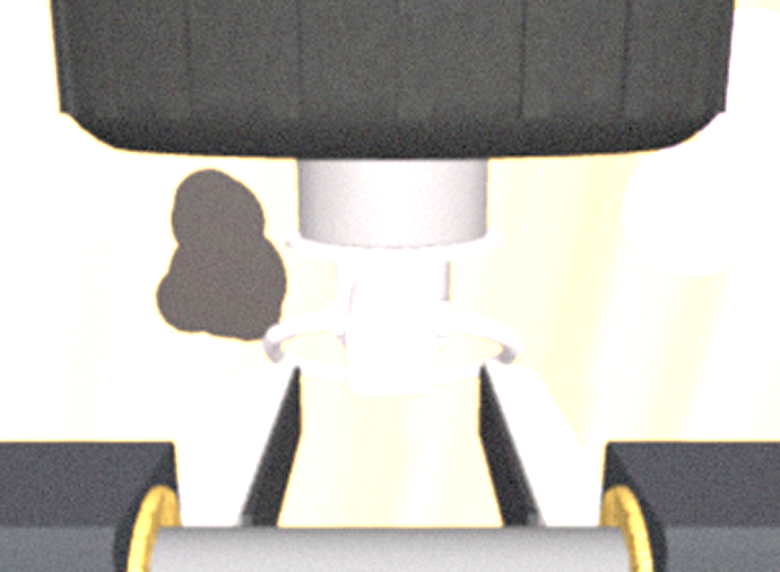

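View pics/scene_13_c.png

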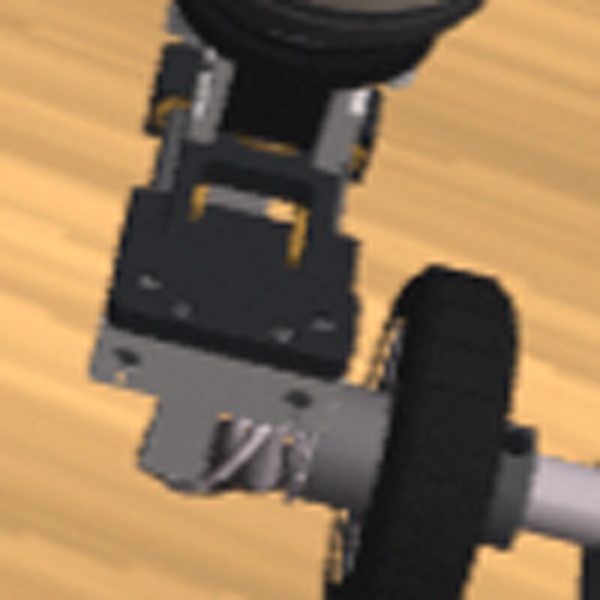

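The ring is past the axle's end, about 50° down, and symmetric. Another 9 mm lower, then push inwards.

```bash
python3 -m creep '[[0,0,3,0],[0,0,3,0],[0,0,3,0],[0,0,0,0]]' |grep -E 'pos|force'; python3 -m creep '[[2,0,0,0],[2,0,0,0],[2,0,0,0],[0,0,0,0]]' |grep -E 'pos|force'; python3 -m creep '[[2,0,0,0],[2,0,0,0],[1,0,0,0],[0,0,0,0]]' |grep -E 'pos|force'; python3 - <<'E'
from h import *
snap('14',('wrist','scene'));
crop('scene_14',390,190,490,290,6);crop('wrist_14',130,100,430,320,2.6)
E
```

```text
ee_pos: [561.3, 108.3, 68.9]
force: [-0.0, -1.2, 0.4]
ee_pos: [560.3, 114.8, 69.4]
force: [0.2, -1.2, -0.7]
ee_pos: [559.7, 119.7, 69.6]
force: [-0.6, -1.5, -0.4]
```

View pics/wrist_14_c.png

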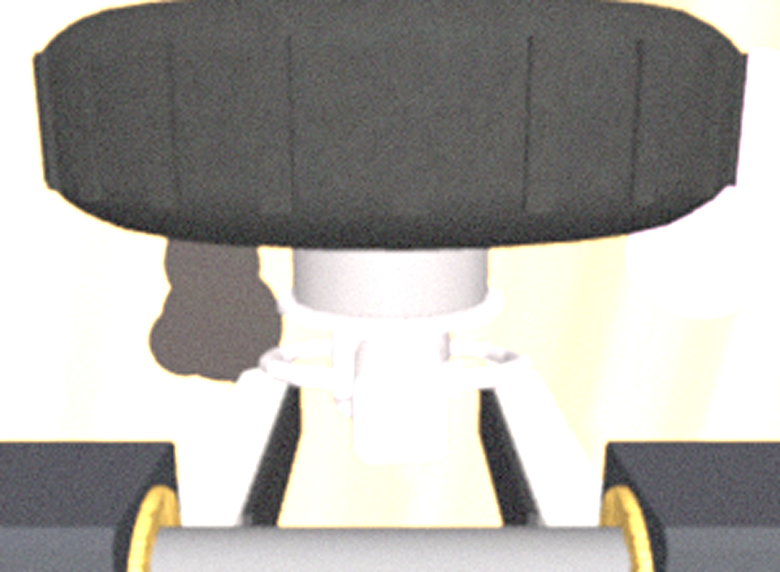

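View pics/scene_14_c.png

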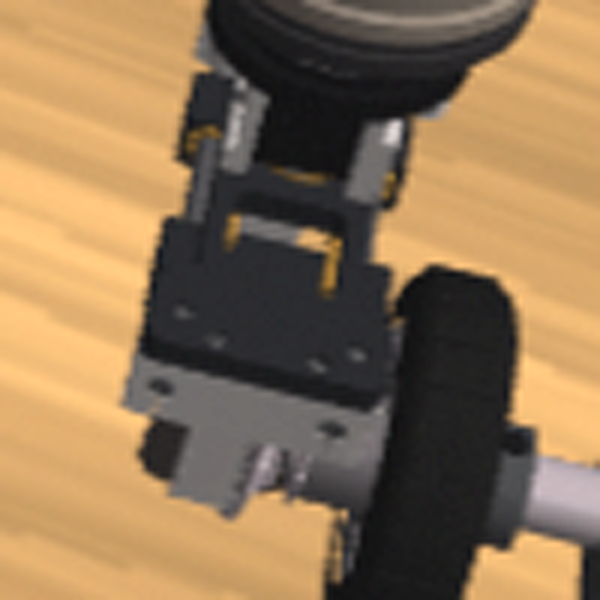

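The wire is nearly upright along the finger faces. Pushing the last millimetres with force checks.

```bash
python3 -m creep '[[1,0,0,0],[1,0,0,0],[1,0,0,0],[0,0,0,0]]' |grep -E 'pos|force'; python3 -m creep '[[1,0,0,0],[1,0,0,0],[0,0,0,0]]' |grep -E 'pos|force'
```

```text
ee_pos: [559.1, 122.5, 69.5]
force: [-0.3, -2.1, -1.8]
ee_pos: [558.7, 124.5, 69.5]
force: [0.4, -1.9, -1.3]
```

```bash
python3 -m creep '[[0.7,0,0,0],[0,0,0,0]]' |grep -E 'pos|force'; python3 -m creep '[[0.7,0,0,0],[0,0,0,0]]' |grep -E 'pos|force'
```

```text
ee_pos: [558.7, 125.0, 69.5]
force: [0.4, -1.9, -1.4]
ee_pos: [558.6, 125.7, 69.5]
force: [0.2, -2.4, -1.3]
```

The face is now ~2.5 mm from the pin axis, so the ring should hang practically straight. Backing away and inspecting.

```bash
python3 -m creep '[[-5,0,0,0],[-30,0,0,0],[-40,0,0,0],[-30,0,-30,0],[0,0,-40,0],[0,0,-20,0],[0,0,0,0],[0,0,0,0]]'; python3 - <<'E'
from h import *
snap('15',('wrist','scene','top'));
crop('scene_15',400,190,500,290,6);crop('wrist_15',180,0,380,150,4);crop('top_15',60,165,180,255,6)
E
```

```text
time: 25.15
ee_pos: [577.6, 22.3, 159.6]
ee_rot: [[-0.181, 0.984, 0.001], [0.984, 0.181, 0.0], [-0.0, 0.001, -1.0]]
force: [-0.7, 0.4, -1.4]
gripper_width: 0.428
```

View pics/scene_15_c.png

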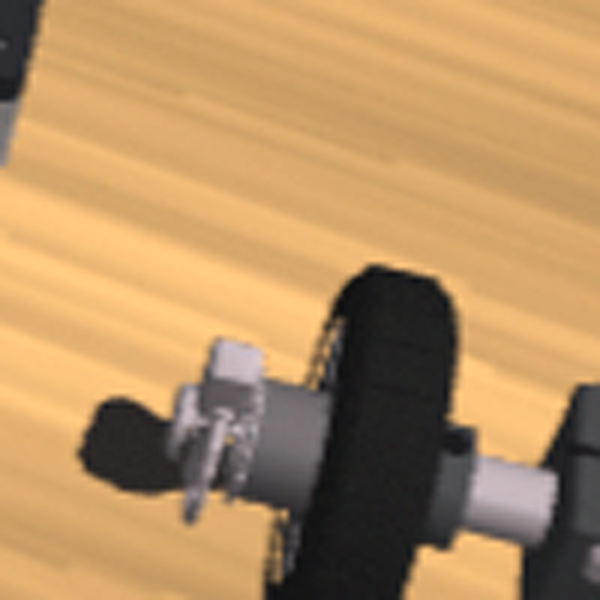

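View pics/wrist_15_c.png

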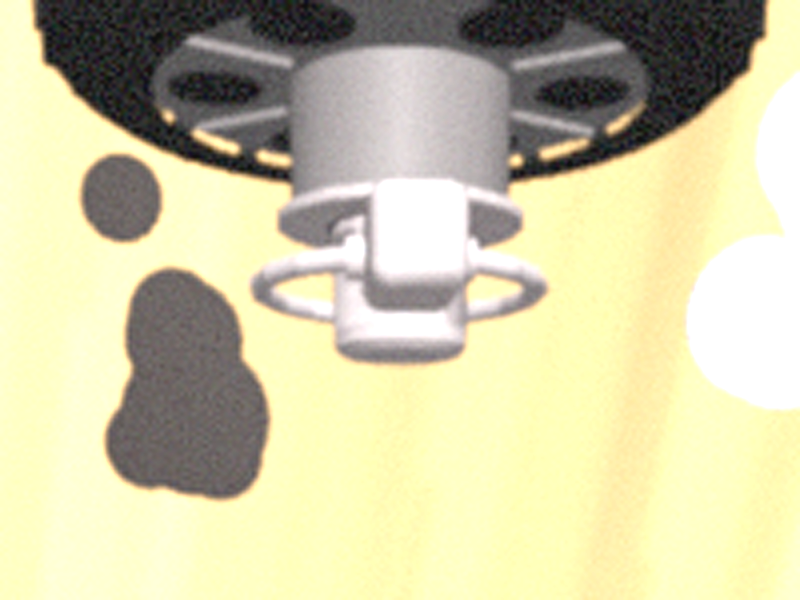

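View pics/top_15_c.png

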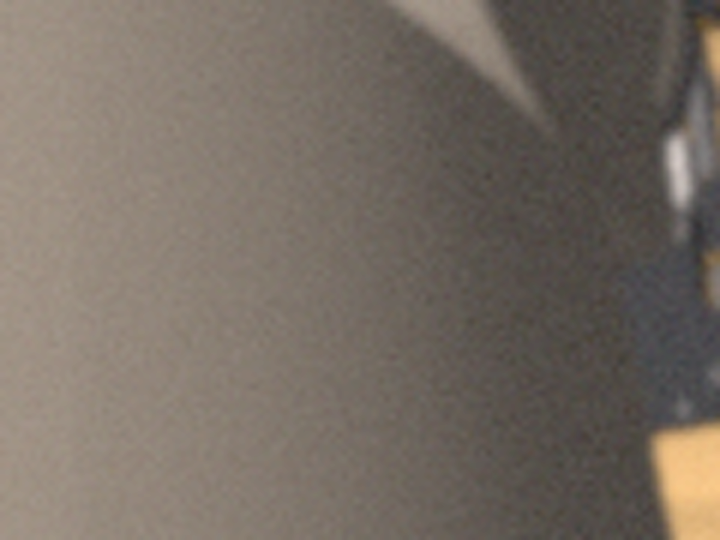

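The ring passes around the axle, the head stands upright on it, and the wheel is at its collar. Checking the ring angle by projecting the ring model into both pictures.

```bash
python3 - <<'E'
from h import *
ax=np.array([0.181,-0.983,0]);ay=np.array([0.983,0.181,0])
P=np.array([556.5,136.05,96.5])
t=np.linspace(0,2*np.pi,200)
def ring(th): # th below level
    e=np.cos(th)*ax+np.array([0,0,-np.sin(th)])
    return [P+e*(24.5+26.5*np.cos(a))+ay*26.5*np.sin(a) for a in t]
s=cv2.imread('pics/scene_15.png');w=cv2.imread('pics/wrist_15.png')
S=cv2.resize(s[190:290,400:500],None,fx=6,fy=6,interpolation=cv2.INTER_CUBIC)
W=cv2.resize(w[0:150,180:380],None,fx=4,fy=4,interpolation=cv2.INTER_CUBIC)
for th,c in ((90,(0,255,0)),(72,(0,0,255))):
    r=ring(np.radians(th))
    for im,cam,off,k in ((S,'scene',(400,190),6),(W,'wrist',(180,0),4)):
        pts=np.array([(proj(cam,q)-off)*k for q in r]).round().astype(int)
        cv2.polylines(im,[pts],True,c,1)
cv2.imwrite('pics/S15o.png',S);cv2.imwrite('pics/W15o.png',W)
E
```

```text
(no output)
```

View pics/S15o.png

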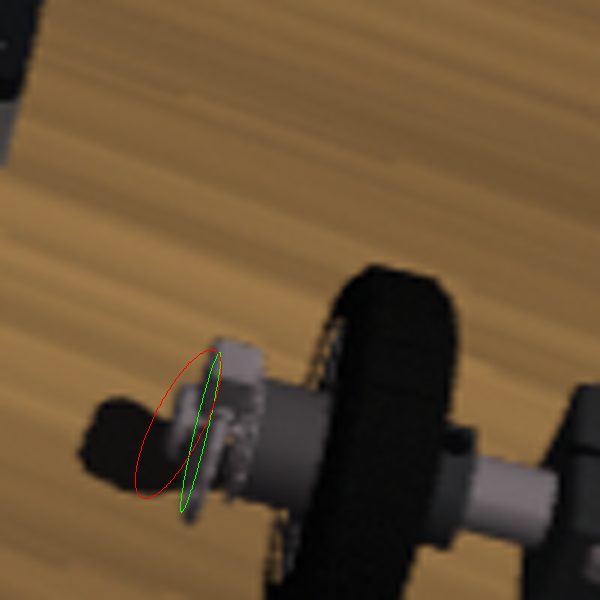

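View pics/W15o.png

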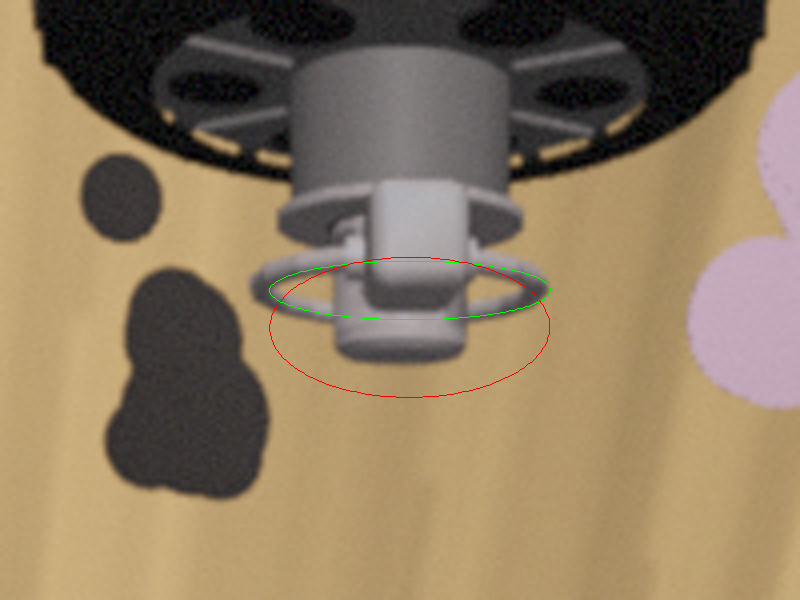

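The ring matches the 90° (straight down) model in both views, apart from a constant calibration offset, and lies far from the 72° outline. The wheel touches the collar and the robot is clear. Handing in.

```bash
python3 -c "
from rig import env
print(env.finish_job())"
```

```text
the job is handed in; nothing more can be done
None
```

The wheel is refitted: it is home on the axle, the linchpin is down through the hole, and its ring hangs around the axle. I handed the job in at about 25 s; no verdict was reported.

- **Wheel:** I pushed it with closed fingers until it stopped against the collar (force rose to 15–23 N). In the last pictures it is still against the collar.
- **Pin:** I found the hole from where the wheel stopped and confirmed it with the wrist camera. The pin went in with almost no force until its head met the axle, at about 6 N. In the last pictures it looks upright.
- **Ring:** I swung it down with both fingers straddling the axle (at most 4 N). Its outline matches a ring hanging straight down in both the scene and wrist views.
- **Robot and bench:** The gripper is backed off clear. I didn't re-check the clevis pin, arch, jar or brush at the end, but nothing came near them and I felt no unexpected contact.
- **Disagreements:** The cameras and the measured tool pose differed by a few mm (up to about 7 mm between the scene and top views). The wrist camera's pin and hole positions also varied by about 1 mm, so I placed the pin by comparing the two directly in the wrist picture. The top camera was blocked by the arm at the end, so the final checks use only the scene and wrist views.

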